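# Fold down the bridge plate and feed a finned housing onto the gravity rollers

### The job

Swing the drop-leaf bridge plate over until it lies fully down on its seat between the deck and the rollers, and only then feed the finned aluminium housing across it onto the sloped rollers and let go of it early, so that it runs the rest of the way by itself and comes to rest square against the end stop. Do not run the housing into the raised plate, and leave the jar, flange, wrench and bowl where they are.

Things in the scene. Friction and masses are not known exactly. Their poses are not given: they have to be found in the camera images.
- lane: Fixed gravity roller lane. Origin on the bench under the bridge plate's hinge line, midway between the guides; x = level direction in which things roll, y = to the fence (away from the robot), z up. Guides with inner faces at y = -60 and +60 mm run from x = 0 to the stop, 25 mm above the bridge and rollers. Along x: level deck, bridge gap (0 to 110 mm), rollers, stop.
- deck_top (a point): Point on the level steel deck, lane axes; deck top 130 mm above the bench. The deck reaches 150 mm either way along x, 60 mm to +y and 135 mm to -y; its back (-x) and near (-y) sides are open. Along its far side a straight fence, inner face at y = +60 mm, 30 mm high, runs on into the far guide. The near guide has a lead-in flaring back to lane x -78, y -101 mm, 27 mm high.
- first_roller (a point): Top middle of the first (highest) of 11 free-turning steel rollers, 25 mm diameter, 112 mm long, 30 mm apart along the lane, falling 8 degrees along the lane's x. The roller line lies 2 mm below the line of the lowered bridge plate. A thing lying on rollers alone rolls down by itself at about 0.2 to 0.4 m/s.
- hinge_mid (a point): Middle of the bridge plate's hinge line, fixed, lane axes; the hinge line runs across the lane along y, level with the deck top (130 mm above the bench).
- bridge (a joint): Swing (rad) of the bridge plate: aluminium drop-leaf, 112 mm wide, 107 mm from hinge to free edge, 5 mm thick with an 8 mm bead on that edge, 0.3 kg. At 0 it leans back over the deck, 50 degrees above it (edge to the lane's -x); grows as it swings over the top to +x; upright at 0.70, fully down at a hard stop at 2.41. Stiff hinge (0.25 N m): stays where left; 2 to 7 N at the edge moves it.
- case_center (a point): Centre, half-way up, of the loose finned housing: 105 mm long (x), 96 wide (y), 48 high; a block 36 high with 7 fins along x on top; about 0.7 kg. It lies flat on the deck behind the plate, a little turned, clear of the fence; 2 to 7 N slides it. It sticks on the bridge plate; once its centre is some 165 mm past the hinge it rolls away. At the stop the centre is 400 mm past the hinge.
- stop_face (a point): Point on the face of the end stop, midway between the guides, at the height of the roller line. A thing rolls along the lane's +x until it meets this face; the plate stands square to the slope and rises 40 mm above the roller line.
- bridge_edge (a point): Middle of the bridge plate's free edge (moves with the plate, 107 mm from the hinge).
- bolt_jar: Bystander: clear jar, 60 mm wide, 85 mm high, origin at its underside.
- wrench: Bystander: steel wrench lying on the bench beyond the lane.
- flange: Bystander: round steel flange, 84 mm wide, 40 mm high, origin at its underside.
- parts_bowl: Bystander: small steel bowl, 100 mm wide, 35 mm high, origin at its underside.
There are look-alikes about, which are no part of the job. Leave any pink look-alike of the part that bears case_center alone.

How it is judged:
By the outcome, as a careful person would: the job done as asked, in the order asked, and still so for the second after the job is handed in, with the robot touching nothing.
It also fails if it takes over 64 s, if anything falls off the work surface, if the arm or the gripper's body presses on something with over 40 N, if the wrist force passes 120 N, or if a joint passes its speed limit or range.

### The arm

A 6-joint arm with a two-finger parallel gripper is mounted at the origin on the work surface. World frame = base frame: x ahead of the robot, y to its left, z up, the work surface at z = 0. Lengths are in m, angles in rad, forces in N, time in s.
With the tool pointing down it reaches from about 0.325 to 0.775 m from the base axis. Payload 5.5 kg.
Tool frame: the origin (TCP) lies between the finger pads; the fingertips stand 8 mm ahead of it and the grasp point (between the pads) lies 11 mm behind it (tcp_to_tips is the distance from the TCP to the fingertips, in m); z points along the fingers, y is the direction in which the jaws open and shut (so a half turn about z gives the same grasp; the last joint's range is limited). The gripper opens to 88 mm and grips with 3 to 60 N. Pads are 20 mm wide; open, the fingers measure 115 mm over their backs; the gripper's body (75 mm by 178 mm) begins 61 mm behind the grasp point.
Start: joints at [-1.204, 0.091, 1.231, -0, 1.82, -0.057], TCP at [0.247, -0.547, 0.231] pointing down, gripper open.
Joint ranges: [-2.87, 2.87], [-0.86, 2.18], [0.17, 2.46], [-1.51, 4.65], [0.06, 2.69], [-2.65, 2.65]. Speed limits (rad/s): [2.57, 2.57, 3.01, 3.14, 3.14, 3.14].

### API

Orientations are given as a unit quaternion [w, x, y, z].
In Python, from bench import * gives the robot as it stands. Calls block until the motion is done:
- move_to(position, orientation): joint-space move of the TCP to a pose.
- move_l(position, speed=0.15, orientation=None): straight line of the TCP; orientation=None keeps the orientation; speed is the mean speed in m/s.
- movej(angles): joint-space move.
- gripper_open() and close(): open the fingers fully, or close them until they stop; the grip force is fixed at half the most.
- hold(seconds).
- inverse_kinematics(position, orientation): joint angles nearest the present ones, or None.
- state(): the state.
- get_image(name): name is "scene" or "top" or "wrist"; returns a dict with "frame" (480x640x3 uint8, blue, green, red), "depth" (480x640 float32, m along the optical axis (not along the pixel's ray), 0 where there is no reading), "camera_matrix" (3x3 intrinsics, pixels), "view" (4x4, takes a point from world to camera coordinates). Camera axes: x right, y up, looking along -z (the intrinsics and any distortion apply to the point x, -y, -z); pixel columns grow to the right and rows downward; lengths in m; the calibration is good to about 2 mm. A picture is of the moment at which its call begins.
A pose or a line that the arm cannot do raises IKError and nothing moves.
- job_done(): hands the job in, once; it reports no verdict.
The state is a dict: "time": time; "joint_pos": joint angles; "dq": joint speeds; "joint_torque": joint torques, N m; "ee_pos": TCP position; "ee_rot": TCP orientation; "ft_force": force on the tool from outside, world axes, zero at the start; "moment": the same for the moment, N m; "finger_gap": finger opening in m.
Only numpy, scipy, OpenCV 4.12 (cv2) and the standard library are available. Lean on these libraries where they do the work, as an engineer would, in place of code of your own. Each camera call takes 0.05 s, during which the arm holds its last target.

## Working session

There is one attempt and no reset: what is moved stays moved. The work goes in short steps, each a Python script; the robot and the scene stay as the last script left them, time stands still between calls to the robot, and variables do not carry over. Pictures are saved under pics/ and viewed, and the job is handed in when it is done.

```bash
mkdir -p pics; ls; python3 - <<'E'
from bench import *
import cv2,pickle
D={}
for n in ["scene","top","wrist"]:
    d=get_image(n);D[n]=d;cv2.imwrite(f"pics/{n}0.png",d["frame"])
    print(n,d["camera_matrix"].round(1).tolist(),d["view"].round(3).tolist(),[k for k in d])
pickle.dump(D,open("d0.pkl","wb"))
print(state())
E
```

```text
pics
scene [[464.3, 0.0, 319.3], [0.0, 464.3, 241.4], [0.0, 0.0, 1.0]] [[-0.701, 0.713, -0.013, 0.334], [-0.509, -0.487, 0.71, 0.194], [0.5, 0.504, 0.704, -1.624], [0.0, 0.0, 0.0, 1.0]] ['frame', 'depth', 'camera_matrix', 'view']
top [[595.8, 0.0, 328.4], [0.0, 595.8, 244.3], [0.0, 0.0, 1.0]] [[0.005, -1.0, -0.01, 0.05], [0.996, 0.004, 0.089, -0.556], [-0.088, -0.01, 0.996, -1.774], [0.0, 0.0, 0.0, 1.0]] ['frame', 'depth', 'camera_matrix', 'view']
wrist [[370.9, 0.0, 318.6], [0.0, 370.9, 236.7], [0.0, 0.0, 1.0]] [[0.411, -0.912, -0.001, -0.6], [0.883, 0.398, -0.248, 0.03], [0.226, 0.101, 0.969, -0.389], [0.0, 0.0, 0.0, 1.0]] ['frame', 'depth', 'camera_matrix', 'view']
{'time': 0.15, 'joint_pos': array([-1.20369021e+00,  9.17025310e-02,  1.23159800e+00,  4.84920518e-06,
        1.81978657e+00, -5.66671727e-02]), 'dq': array([-0.00181674, -0.00198798, -0.00397762, -0.00031919, -0.0021354 ,
       -0.00067986]), 'joint_torque': array([ 2.11485152e-03, -4.47044384e+01, -4.06907845e+01,  6.99157594e-02,
        2.74122233e-02, -1.17735344e-04]), 'ee_pos': array([ 0.24666586, -0.54672669,  0.22976302]), 'ee_rot': array([-7.38606844e-04,  9.77635486e-01,  2.10305249e-01, -1.13196975e-04]), 'ft_force': array([-0.68730895,  0.30158177, -0.00540836]), 'moment': array([ 0.01059889, -0.06144079, -0.00135392]), 'finger_gap': 0.08820719138631779}
```

View pics/scene0.png

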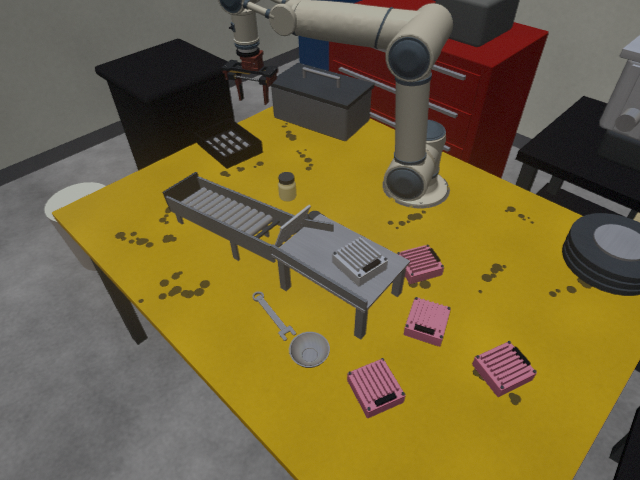

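View pics/top0.png

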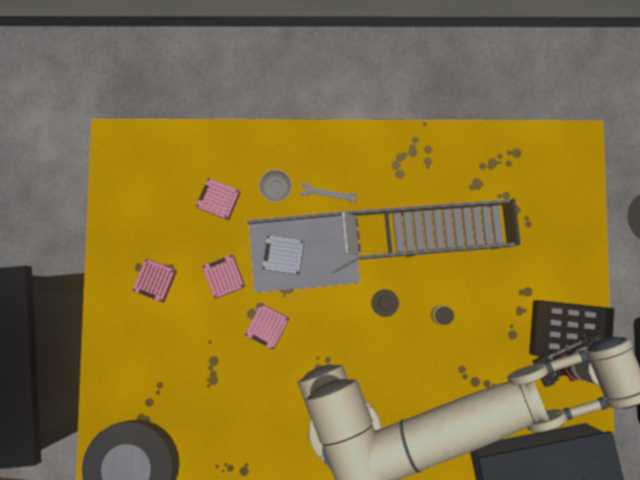

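View pics/wrist0.png

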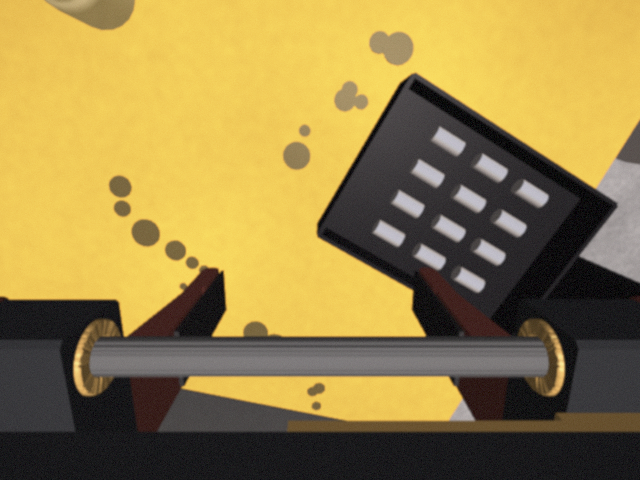

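The scene image shows the silver housing on the deck at (358,258), the plate raised and leaning over the deck at about (295,222), the rollers at (215,205), and the stop at the far left. In the top image, the possible housings are silver (283,255) and pink (218,198), (154,280), (223,276) and (267,326). The description fits the silver one on the deck. Next I'll take close crops and measure.

```bash
cat > h.py <<'E'
import numpy as np,cv2
def world(d,u,v,z=None):
    """pixel->world; by depth if z None, else onto plane z"""
    K=d["camera_matrix"];V=d["view"];R=V[:3,:3];t=V[:3,3]
    r=np.array([(u-K[0,2])/K[0,0],-(v-K[1,2])/K[1,1],-1.])
    C=-R.T@t; w=R.T@r
    s=d["depth"][int(round(v)),int(round(u))] if z is None else (z-C[2])/w[2]
    return C+s*w
def cloud(d):
    K=d["camera_matrix"];V=d["view"];R=V[:3,:3];t=V[:3,3]
    v,u=np.mgrid[:480,:640]; s=d["depth"]
    c=np.stack([(u-K[0,2])/K[0,0]*s,-(v-K[1,2])/K[1,1]*s,-s],-1)
    return (c-t)@R
def pix(d,p):
    K=d["camera_matrix"];V=d["view"];c=V[:3,:3]@np.asarray(p)+V[:3,3]
    return K[0,0]*c[0]/-c[2]+K[0,2],K[1,1]*-c[1]/-c[2]+K[1,2]
E
python3 - <<'E'
import pickle,cv2,numpy as np
from h import *
D=pickle.load(open("d0.pkl","rb"))
cv2.imwrite("pics/topc.png",cv2.resize(D["top"]["frame"][180:310,235:395],None,fx=5,fy=5-0.5,interpolation=cv2.INTER_CUBIC))
cv2.imwrite("pics/topr.png",cv2.resize(D["top"]["frame"][190:290,340:530],None,fx=4,fy=4,interpolation=cv2.INTER_CUBIC))
cv2.imwrite("pics/scc.png",cv2.resize(D["scene"]["frame"][165:345,155:415],None,fx=3,fy=3,interpolation=cv2.INTER_CUBIC))
d=D["top"]
for n,p in dict(d1=(255,280),d2=(320,275),d3=(330,230),case=(283,255),case2=(275,245),jar=(443,315),fl=(385,303),roll=(450,230),edge=(350,230)).items(): print(n,world(d,*p).round(4))
E
```

```text
d1 [0.444  0.259  0.1294]
d2 [0.459  0.075  0.1289]
d3 [0.5866 0.0472 0.1351]
case [0.5116 0.176  0.1812]
case2 [0.5394 0.1987 0.1786]
jar [ 0.347  -0.2794  0.0843]
fl [ 0.3801 -0.1169  0.0323]
roll [ 0.5928 -0.3014  0.0916]
edge [ 0.5808 -0.0082  0.1886]
```

View pics/topc.png

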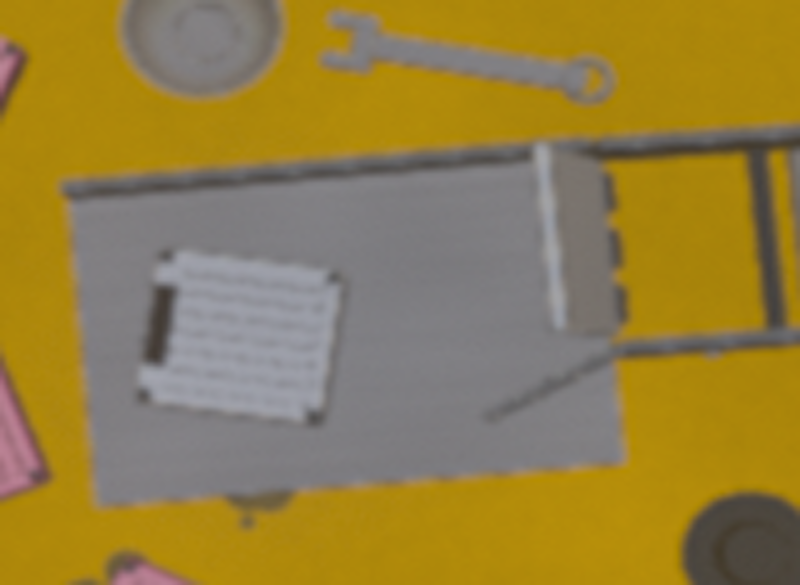

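View pics/topr.png

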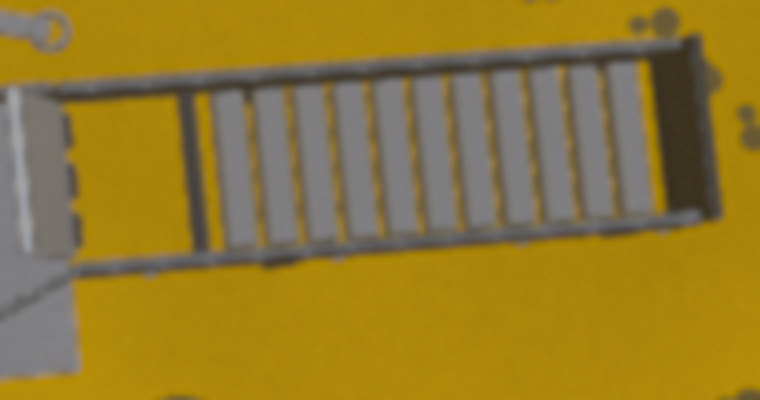

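View pics/scc.png

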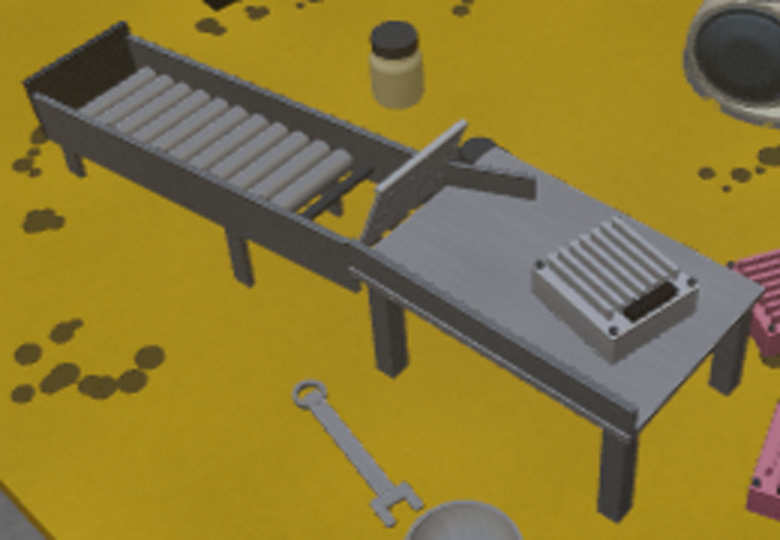

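```bash
python3 - <<'E'
import pickle,cv2,numpy as np
from h import *
D=pickle.load(open("d0.pkl","rb"))
d=D["top"]
off=lambda x,y:(235+(x+.5)/5-.5,180+(y+.5)/4.5-.5)
P={k:world(d,*off(*p),z)[:2] for k,(p,z) in dict(nr=((625,463),.13),nl=((98,505),.13),fl=((72,197),.13),
   cA=((340,275),.172),cB=((322,422),.172),cC=((140,398),.172),cD=((163,254),.172),lead=((488,418),.157),guideN=((622,350),.157)).items()}
for k,p in P.items(): print(k,p.round(4))
a=P["nr"]-P["nl"];print("len",np.linalg.norm(a)); ex=a/np.linalg.norm(a); ey=np.array([-ex[1],ex[0]])
print("ex",ex,"ang",np.degrees(np.arctan2(ex[1],ex[0])),"fence y",(P["fl"]-P["nl"])@ey-.135)
O=P["nr"]+.135*ey
print("O",O)
for k,p in P.items(): q=p-O;print(k,(q@ex).round(4),(q@ey).round(4))
# scene/top cloud: points in lane frame
C=cloud(d); q=C[...,:2]-O; X=q@ex;Y=q@ey;Z=C[...,2]
m=(abs(Z-.13)<.004)&(X>-.4)&(X<.1)&(abs(Y)<.25)&(d["depth"]>0)
print("deck ext x",np.percentile(X[m],[.5,1,99,99.5]),"y",np.percentile(Y[m],[.5,1,99,99.5]),np.median(Z[m]))
for nm in ["top","scene"]:
    dd=D[nm];C=cloud(dd); q=C[...,:2]-O; X=q@ex;Y=q@ey;Z=C[...,2]
    # case top
    m=((Z>.158)&(X>-.29)&(X<-.1)&(abs(Y)<.1)&(dd["depth"]>0))
    r=cv2.minAreaRect(np.stack([X[m],Y[m]],1).astype(np.float32)*1000);print(nm,"case",r,np.percentile(Z[m],95))
    m=((Z>.15)&(X>-.1)&(X<.02)&(abs(Y)<.05)&(dd["depth"]>0))
    print("plate: ",np.percentile(X[m],[1,50,99]),np.percentile(Z[m],[1,50,99]), np.polyfit(X[m],Z[m],1))
    m=((Z>.06)&(Z<.12)&(X>.11)&(X<.42)&(abs(Y)<.05)&(dd["depth"]>0))
    print("stop/roll",np.percentile(X[m],[1,99]),np.polyfit(X[m],Z[m],1))
    m=((Z>.05)&(X>.38)&(X<.55)&(abs(Y)<.04)&(dd["depth"]>0)); 
    for xx in np.arange(.4,.5,.01):
        mm=m&(abs(X-xx)<.005); 
        if mm.any(): print(round(xx,2),np.percentile(Z[mm],[5,50,95]).round(3),mm.sum())
E
```

```text
nr [ 0.4383 -0.0371]
nl [0.4105 0.2607]
fl [0.6053 0.2786]
cA [0.5522 0.1228]
cB [0.4616 0.132 ]
cC [0.4758 0.2328]
cD [0.5648 0.2213]
lead [0.465  0.0404]
guideN [ 0.5075 -0.0342]
len 0.2990317698750159
ex [ 0.09271047 -0.99569311] ang -84.68044225304388 fence y 0.06057950976133622
O [ 0.57268307 -0.02456343]
nr 0.0 -0.135
nl -0.299 -0.135
fl -0.2989 0.0606
cA -0.1486 -0.0067
cB -0.1662 -0.0961
cC -0.2652 -0.0726
cD -0.2456 0.015
lead -0.0746 -0.1012
guideN 0.0036 -0.0658
deck ext x [-0.29877925 -0.29754797  0.00525883  0.02068643] y [-0.13492858 -0.13429983  0.05916551  0.0597066 ] 0.13050574501563772
top case ((-194.0263671875, -13.908088684082031), (188.502197265625, 161.64039611816406), 0.1730491667985916) 0.1826477000616838
plate:  [-0.03541469 -0.0192514  -0.00041962] [0.15204463 0.19852497 0.23791841] [-2.53732614  0.14991658]
stop/roll [0.11572762 0.41690813] [-0.14196475  0.12607059]
0.4 [0.065 0.07  0.078] 78
0.41 [0.056 0.063 0.074] 64
0.42 [0.06  0.068 0.074] 95
0.43 [0.059 0.066 0.073] 74
0.44 [0.056 0.059 0.061] 4
0.45 [0.051 0.06  0.069] 24
0.46 [0.056 0.084 0.11 ] 228
0.47 [0.098 0.104 0.112] 64
scene case ((-195.26312255859375, -13.735801696777344), (160.74436950683594, 189.61834716796875), 89.853759765625) 0.17802074477656307
plate:  [-0.03787337 -0.02773538 -0.00747223] [0.1513609  0.20307038 0.23186596] [-2.80443482  0.12822656]
stop/roll [0.11260569 0.41748813] [-0.13528433  0.12128946]
0.4 [0.065 0.068 0.071] 19
0.41 [0.058 0.063 0.068] 44
0.42 [0.061 0.066 0.069] 55
0.43 [0.062 0.065 0.067] 16
0.45 [0.052 0.063 0.085] 59
0.46 [0.055 0.082 0.103] 274
0.47 [0.096 0.102 0.105] 28
```

The measured lane frame agrees with the given sizes: deck length 299 mm (300 given), fence at y = 60.6 mm, lead-in tip at (-75,-101), and deck z 0.130. The plate stands about 70° above the deck. I'll move over the deck and take a close look at the fins and the plate.

```bash
cat >> h.py <<'E'
O=np.array([0.5727,-0.0246]); th=np.radians(-84.68)
ex=np.array([np.cos(th),np.sin(th)]); ey=np.array([-ex[1],ex[0]])
def L(x,y,z): return np.r_[O+x*ex+y*ey,z]
def toL(p): q=np.asarray(p)[...,:2]-O; return np.stack([q@ex,q@ey,np.asarray(p)[...,2]],-1)
def Q(yaw=0.):  # tool down, jaw along lane y turned by yaw
    a=th+np.pi+yaw   # tool x = -lane x  
    return np.array([0,np.cos(a/2),np.sin(a/2),0])
E
python3 - <<'E'
from bench import *
from h import *
import pickle
print(Q())
s=state();move_l(s["ee_pos"]+[0,0,.12],.25)
print(inverse_kinematics(L(-.12,0,.36),Q()))
move_to(L(-.12,0,.36),Q())
s=state();print(s["time"],toL(s["ee_pos"]),s["joint_pos"].round(3),s["ft_force"])
d=get_image("wrist");cv2.imwrite("pics/w1.png",d["frame"]);pickle.dump(d,open("w1.pkl","wb"))
V=d["view"];print(toL(-V[:3,:3].T@V[:3,3]))
E
```

```text
[0.         0.67352871 0.73916106 0.        ]
[ 1.07644920e-01  7.68451474e-02  1.01267395e+00 -4.44089210e-16
  2.05207355e+00  1.47934041e-02]
3.3083 [-1.19152257e-01  8.99968229e-05  3.59926592e-01] [ 0.106  0.077  1.013 -0.     2.052  0.015] [-1.25741693 -0.35613956 -0.54721891]
[-1.86014391e-01  6.75572609e-05  5.13739270e-01]
```

View pics/w1.png

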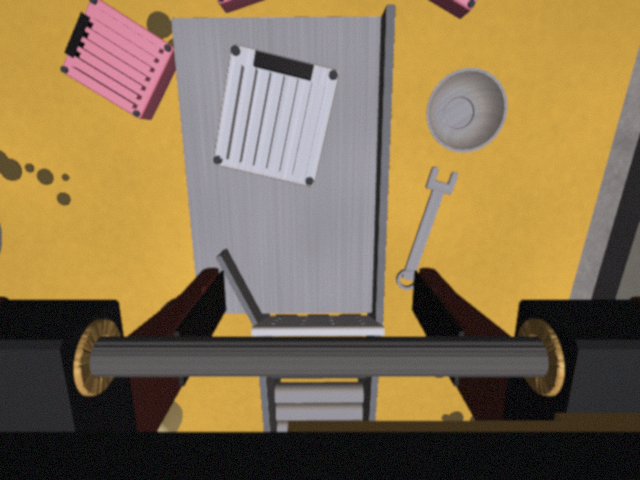

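The wrist view shows the silver housing at (277,117) with its fins running along the lane, the label on the -x side and corner screws. The plate's bead edge is at (318,330) and there is a pink look-alike at (118,58). Now a close crop and measurements.

```bash
python3 - <<'E'
from h import *
import pickle
d=pickle.load(open("w1.pkl","rb"))
cv2.imwrite("pics/w1c.png",cv2.resize(d["frame"][35:195,205:350],None,fx=5,fy=3.7,interpolation=cv2.INTER_CUBIC))
C=toL(cloud(d))
m=(C[...,2]>.15)&(C[...,2]<.19)&(C[...,0]>-.3)&(C[...,0]<-.12)&(abs(C[...,1])<.11)&(d["depth"]>0)
m[:,383:]=0
n,lab,st,_=cv2.connectedComponentsWithStats(m.astype(np.uint8));k=1+st[1:,4].argmax();m=lab==k
print(st[k]); P=C[m]
r=cv2.minAreaRect((P[:,:2]*1000).astype(np.float32));print(r)
z=P[:,2];print(np.histogram(z,bins=np.arange(.15,.19,.003)))
# rotate into case frame, depth profile across y at mid x
a=np.radians(-13);c=np.array(r[0])/1000
q=(P[:,:2]-c)@np.array([[np.cos(a),-np.sin(a)],[np.sin(a),np.cos(a)]])
s=abs(q[:,0])<.02
for y in np.arange(-.052,.052,.003):
    k=s&(abs(q[:,1]-y)<.0015)
    if k.any(): print(round(y*1e3),P[k,2].mean().round(4),end="; ")
E
```

```text
[  213    44   126   143 12926]
((-206.75003051757812, -40.54033279418945), (96.19501495361328, 105.04537963867188), 76.85116577148438)
(array([   0,    0,    0,   10, 1470, 5441,  550,  640, 1489, 3323,    3,
          0,    0]), array([0.15 , 0.153, 0.156, 0.159, 0.162, 0.165, 0.168, 0.171, 0.174,
       0.177, 0.18 , 0.183, 0.186, 0.189]))
-49 0.1633; -46 0.1652; -43 0.1658; -40 0.1698; -37 0.1778; -34 0.1732; -31 0.1657; -28 0.1659; -25 0.1776; -22 0.1734; -19 0.1659; -16 0.1661; -13 0.1777; -10 0.1735; -7 0.1658; -4 0.1658; -1 0.1778; 2 0.1736; 5 0.1657; 8 0.1656; 11 0.1777; 14 0.1738; 17 0.1657; 20 0.1659; 23 0.1776; 26 0.1741; 29 0.1658; 32 0.1658; 35 0.1777; 38 0.1741; 41 0.1657; 44 0.1658; 47 0.1646;
```

View pics/w1c.png

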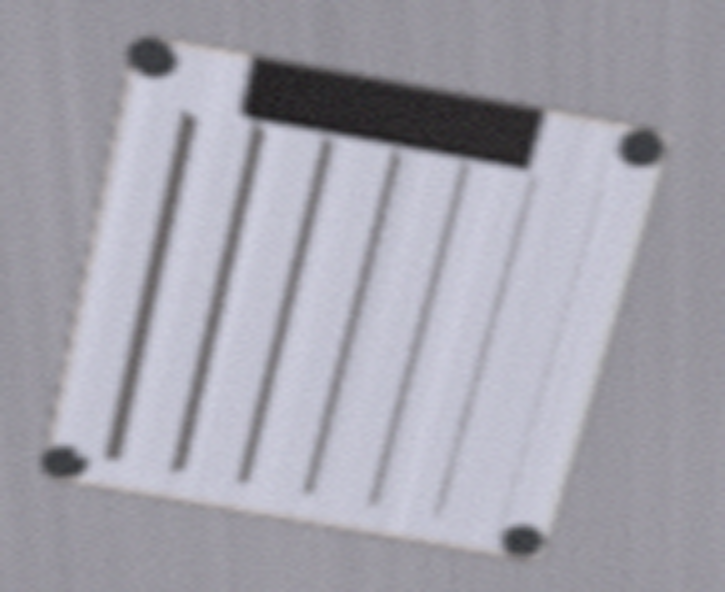

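The housing measures 96 × 105 mm, centred at lane (-206.8,-40.5) mm and yawed about -13.1°. The fins span ±39 mm with tops at z = 178 mm, so the open jaws can straddle them. First I'll swing the plate over with the closed fingers.

```bash
python3 - <<'E'
from bench import *
from h import *
import pickle
close()
def st(t):
    s=state();f=s["ft_force"];print(t,round(s["time"],2),toL(s["ee_pos"]).round(4),"Fx %.1f Fy %.1f Fz %.1f"%(f[:2]@ex,f[:2]@ey,f[2]))
st("closed");print(state()["finger_gap"])
move_l(L(-.10,0,.26),.2,Q());move_l(L(-.10,0,.218),.15)
st("pre")
move_l(L(-.012,0,.218),.08); st("upright")
for ph in (15,30,45):
    p=np.radians(ph);r=.08
    cx=r*np.sin(p)-.003*np.cos(p);cz=.13+r*np.cos(p)+.003*np.sin(p)
    move_l(L(cx-.010,0,cz+.008),.08); st(ph)
d=get_image("scene");cv2.imwrite("pics/s2.png",cv2.resize(d["frame"][130:310,150:420],None,fx=2.9,fy=2.9))
E
```

```text
closed 4.7 [-0.12 -0.    0.36] Fx -0.7 Fy -0.5 Fz -0.2
0.0007687011226006921
pre 5.79 [-1.002e-01  2.000e-04  2.192e-01] Fx 0.2 Fy 0.3 Fz 0.1
upright 7.04 [-1.190e-02 -2.000e-04  2.174e-01] Fx 0.0 Fy -0.4 Fz 0.0
15 7.44 [ 8.700e-03 -1.000e-04  2.158e-01] Fx 0.1 Fy -0.4 Fz 0.0
30 7.85 [ 2.830e-02 -2.000e-04  2.083e-01] Fx -0.8 Fy -0.1 Fz 0.1
45 8.26 [ 0.0451 -0.0003  0.1959] Fx -0.5 Fy -0.1 Fz -0.1
```

View pics/s2.png

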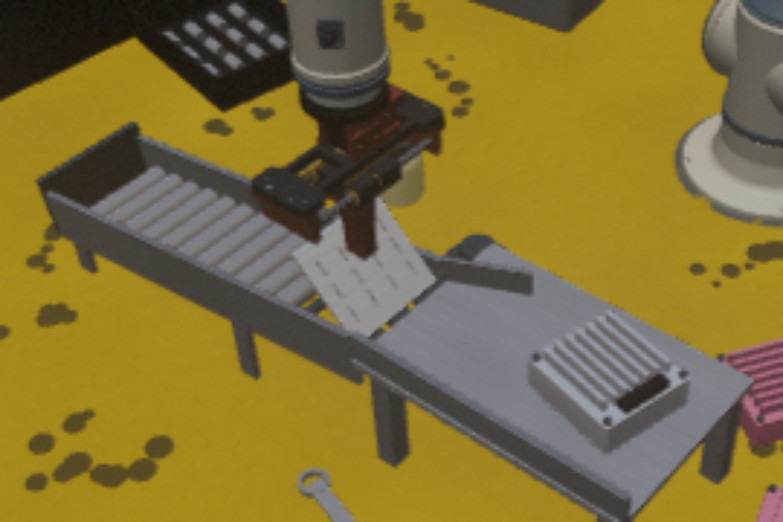

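The scene crop shows the plate swung past upright, with the fingers at (362,235) pushing on its back face. I'll carry it on down to the seat.

```bash
python3 - <<'E'
from bench import *
from h import *
import pickle
def st(t):
    s=state();f=s["ft_force"];print(t,round(s["time"],2),toL(s["ee_pos"]).round(4),"Fx %.1f Fy %.1f Fz %.1f"%(f[:2]@ex,f[:2]@ey,f[2]));return f[2]
for ph in (60,75,87):
    p=np.radians(ph);r=.08
    cx=r*np.sin(p)-.003*np.cos(p);cz=.13+r*np.cos(p)+.003*np.sin(p)
    move_l(L(cx-.010,0,cz+.008),.08); st(ph)
x=.08; z=.141
while z>.118:
    z-=.002; move_l(L(x,0,z),.04)
    f=st("press")
    if f>12: break
move_l(L(x,0,.22),.2)
move_l(L(-.06,0,.36),.25)
gripper_open()
d=get_image("top");pickle.dump(d,open("t3.pkl","wb"))
cv2.imwrite("pics/s3.png",cv2.resize(get_image("scene")["frame"][130:310,150:420],None,fx=2.9,fy=2.9))
w=get_image("wrist");pickle.dump(w,open("w3.pkl","wb"));cv2.imwrite("pics/w3.png",w["frame"]);st("end")
for dd in (d,w):
    C=toL(cloud(dd));m=(C[...,0]>.02)&(C[...,0]<.10)&(abs(C[...,1])<.045)&(C[...,2]<.2)&(C[...,2]>.05)&(dd["depth"]>0)
    if m.sum()>20: print(m.sum(),np.polyfit(C[m][:,0],C[m][:,2],1),C[m][:,2].min(),C[m][:,2].max())
E
```

```text
60 8.72 [ 0.0581 -0.0004  0.1796] Fx 0.1 Fy -0.2 Fz 0.5
75 9.12 [ 0.0666 -0.0004  0.1605] Fx -1.0 Fy 0.3 Fz 0.5
87 9.48 [ 0.0697 -0.0004  0.1441] Fx 0.4 Fy -0.3 Fz -0.3
press 9.93 [ 8.030e-02 -1.000e-04  1.388e-01] Fx 1.0 Fy 0.8 Fz -0.1
press 10.18 [ 0.0799 -0.      0.1369] Fx -0.8 Fy 0.3 Fz 0.5
press 10.43 [0.0799 0.     0.1349] Fx 1.0 Fy 1.1 Fz 0.3
press 10.68 [0.0799 0.     0.1328] Fx -0.9 Fy 0.2 Fz -0.8
press 10.93 [ 0.08   -0.      0.1308] Fx -0.2 Fy -0.6 Fz -0.1
press 11.18 [0.08   0.     0.1289] Fx -0.2 Fy 0.8 Fz 0.1
press 11.43 [8.000e-02 1.000e-04 1.285e-01] Fx -0.8 Fy -2.8 Fz 6.5
press 11.68 [0.08   0.0002 0.1283] Fx -2.3 Fy -4.4 Fz 14.2
end 14.78 [-0.06  0.    0.36] Fx 0.1 Fy -0.3 Fz -0.1
738 [-0.14409199  0.13143023] 0.1081959358158627 0.136613221211685
4451 [-0.14121834  0.1303359 ] 0.11421344044284719 0.12932935815329236
```

View pics/s3.png

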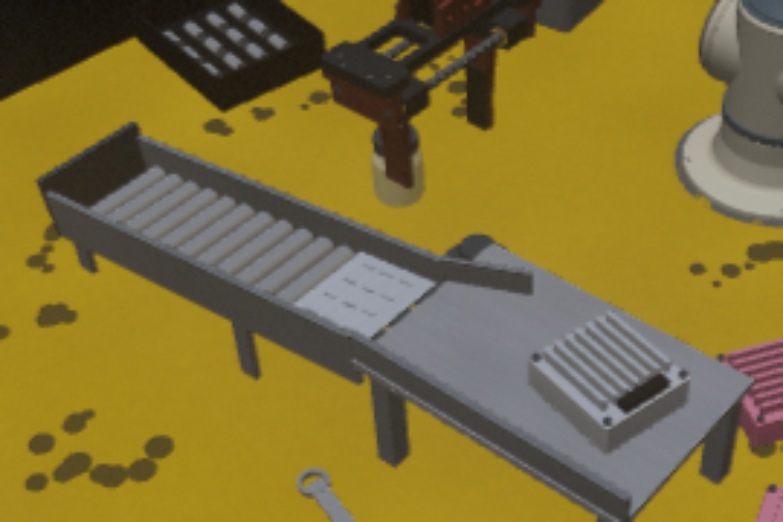

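View pics/w3.png

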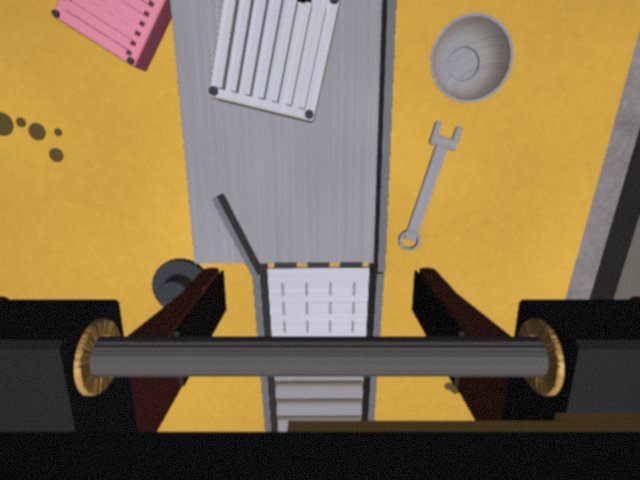

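The plate is down: its slope is 0.141 (8.0°), it meets the deck at z = 0.130, and the hard stop was felt at 14 N. Next I'll grip the housing across its outer fins.

```bash
python3 - <<'E'
from bench import *
from h import *
import pickle
def st(t):
    s=state();f=s["ft_force"];print(t,round(s["time"],2),toL(s["ee_pos"]).round(4),"Fx %.1f Fy %.1f Fz %.1f"%(f[:2]@ex,f[:2]@ey,f[2]),s["finger_gap"]);return f[2]
yw=np.radians(-13.15);q=Q(yw)
move_to(L(-.2068,-.0405,.30),q);move_l(L(-.2068,-.0405,.195),.15);st("above")
move_l(L(-.2068,-.0405,.1765),.04);st("down")
cv2.imwrite("pics/w4.png",get_image("wrist")["frame"])
close();st("closed")
move_l(L(-.2068,-.0405,.1815),.04);hold(.2);st("lift")
s=get_image("scene");cv2.imwrite("pics/s4.png",cv2.resize(s["frame"][130:310,220:490],None,fx=2.9,fy=2.9))
cv2.imwrite("pics/w5.png",get_image("wrist")["frame"])
E
```

```text
above 16.32 [-0.2065 -0.0399  0.1965] Fx 0.1 Fy 1.3 Fz 0.8 0.08826571833852435
down 16.93 [-0.2068 -0.0406  0.1763] Fx 0.2 Fy -0.2 Fz 0.7 0.08800789305638015
closed 17.31 [-0.2068 -0.0403  0.1768] Fx -0.1 Fy 0.1 Fz 0.4 0.07661212777425669
lift 17.78 [-0.2068 -0.0407  0.1809] Fx 0.6 Fy 0.4 Fz -6.0 0.07629239905696553
```

View pics/s4.png

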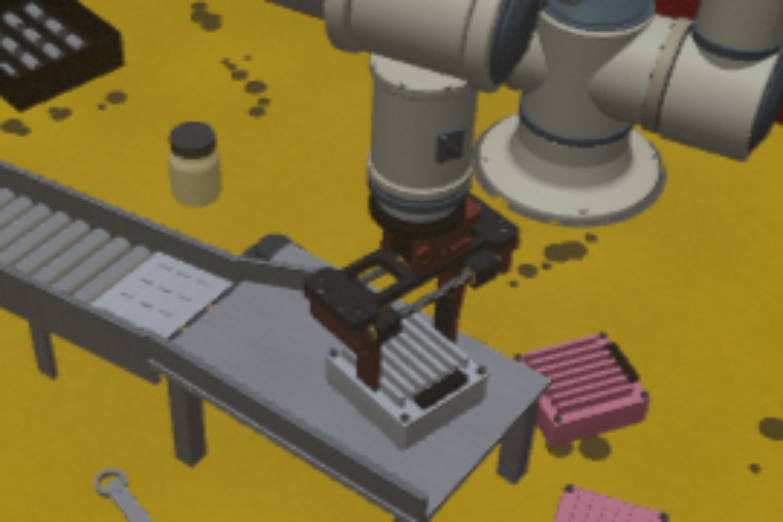

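View pics/w5.png

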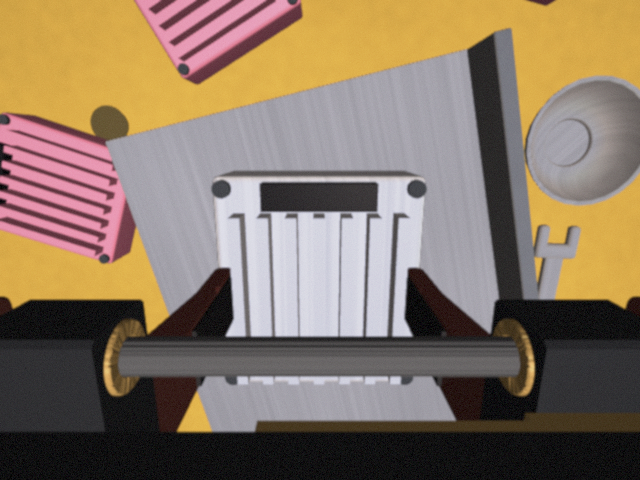

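The housing is held, square in the jaws and carrying its weight (6 N). I'll straighten it, carry it low between the guides, tilt it to the slope, set it on the first rollers and let go.

```bash
cat >> h.py <<'E'
from scipy.spatial.transform import Rotation as Rn
def QP(deg):
    r=Rn.from_rotvec(np.r_[ey,0]*np.radians(deg))*Rn.from_quat(Q(),scalar_first=True)
    return r.as_quat(scalar_first=True)
def SL(s,c,h=.0465):
    a=np.radians(8.05);k=h+c
    return L(s*np.cos(a)+k*np.sin(a),0,.1302-s*np.sin(a)+k*np.cos(a))
E
python3 - <<'E'
from bench import *
from h import *
import pickle
def st(t):
    s=state();f=s["ft_force"];print(t,round(s["time"],2),toL(s["ee_pos"]).round(4),"Fx %.1f Fy %.1f Fz %.1f"%(f[:2]@ex,f[:2]@ey,f[2]),s["finger_gap"]);return f[2]
print(inverse_kinematics(SL(.18,0),QP(8.05)))
move_l(L(-.20,0,.1825),.08,Q());st("square")
cv2.imwrite("pics/w6.png",get_image("wrist")["frame"])
move_l(L(.06,0,.1825),.12);st("over plate")
move_l(SL(.066,.003),.04,QP(8.05));st("tilted")
move_l(SL(.12,.002),.08);st("mid")
s=get_image("scene");cv2.imwrite("pics/s6.png",cv2.resize(s["frame"][130:310,150:420],None,fx=2.9,fy=2.9))
E
```

```text
[-0.45952267  0.21715823  1.23838981  0.12164802  1.75875273 -0.5339683 ]
square 18.55 [-0.2    -0.0003  0.1823] Fx 0.3 Fy 0.6 Fz -5.7 0.076886116495863
over plate 20.92 [5.950e-02 1.000e-04 1.825e-01] Fx 0.0 Fy -0.0 Fz -5.6 0.07668585234146486
tilted 21.51 [0.0724 0.     0.17  ] Fx 0.2 Fy 0.7 Fz -5.4 0.07689990580556064
mid 22.33 [0.1255 0.     0.1614] Fx -0.5 Fy -0.6 Fz -6.2 0.07691143003836255
```

View pics/w6.png

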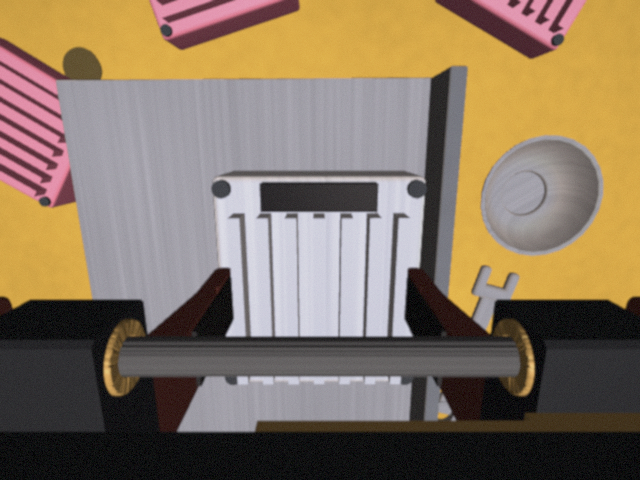

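View pics/s6.png

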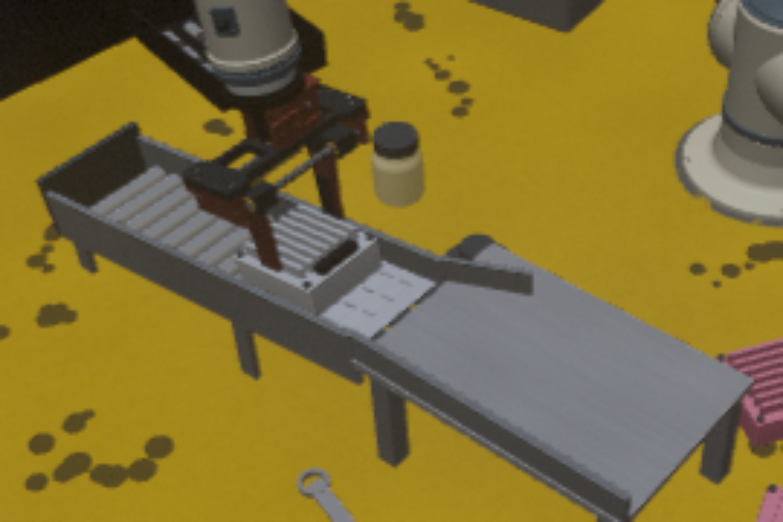

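The housing sits square between the guides, part-way over the plate. Now I'll set it on the rollers and release.

```bash
python3 - <<'E'
from bench import *
from h import *
import pickle
def st(t):
    s=state();f=s["ft_force"];print(t,round(s["time"],2),toL(s["ee_pos"]).round(4),"Fx %.1f Fy %.1f Fz %.1f"%(f[:2]@ex,f[:2]@ey,f[2]),s["finger_gap"]);return f[2]
move_l(SL(.180,.001),.08);st("at")
c=.001
while c>-.0025:
    c-=.0007; move_l(SL(.180,c),.03)
    if st("lower")>-4: break
gripper_open();st("open")
move_l(SL(.165,.04),.15);move_l(SL(.10,.15),.25);st("clear")
hold(1.0)
d=get_image("top");pickle.dump(d,open("t7.pkl","wb"));cv2.imwrite("pics/t7.png",cv2.resize(d["frame"][150:350,230:540],None,fx=2.5,fy=2.5))
d=get_image("scene");pickle.dump(d,open("s7.pkl","wb"));cv2.imwrite("pics/s7.png",cv2.resize(d["frame"][130:310,150:420],None,fx=2.9,fy=2.9))
E
```

```text
at 23.28 [1.847e-01 1.000e-04 1.521e-01] Fx -0.0 Fy 0.1 Fz -5.6 0.07676774992892275
lower 23.53 [1.843e-01 1.000e-04 1.515e-01] Fx 0.4 Fy 0.1 Fz -5.3 0.07646904106741116
lower 23.78 [ 0.1845 -0.      0.1506] Fx -0.8 Fy 0.4 Fz -6.0 0.07647600303807829
lower 24.03 [ 0.1845 -0.      0.1499] Fx -0.1 Fy -0.3 Fz -5.9 0.07659187242769361
lower 24.28 [0.1846 0.     0.1497] Fx 0.2 Fy -0.4 Fz -2.1 0.07678141501091242
open 24.7 [0.1845 0.0002 0.1498] Fx 0.6 Fy -0.5 Fz -0.6 0.08782355396044872
clear 25.81 [ 1.269e-01 -1.000e-04  3.086e-01] Fx 0.3 Fy 0.0 Fz 0.1 0.08778353977816165
```

View pics/t7.png

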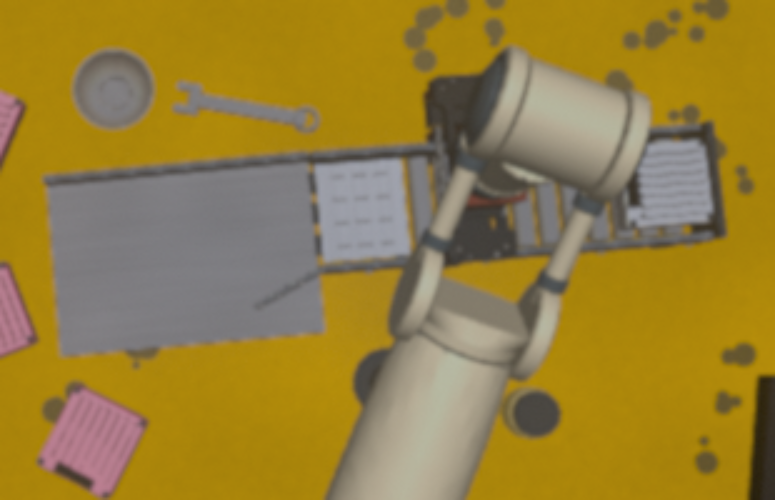

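View pics/s7.png

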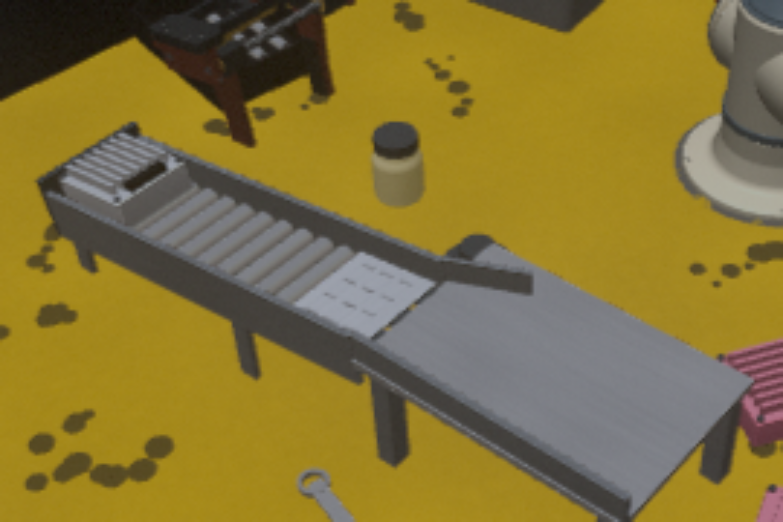

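The housing has run down to the stop: it shows at (125,175) in the scene crop and (680,185) in the top crop. I'll move the arm aside and measure whether it is square and at rest.

```bash
python3 - <<'E'
from bench import *
from h import *
import pickle
move_l(L(.0,0,.36),.25,Q());move_to(L(-.05,-.1,.38),Q())
D={}
for i in range(2):
  for n in ("top","scene"):
    d=get_image(n);D[n]=d;C=toL(cloud(d))
    m=(C[...,0]>.33)&(C[...,0]<.465)&(abs(C[...,1])<.056)&(C[...,2]-(.1285-.1405*C[...,0])>.030)&(C[...,2]<.16)&(d["depth"]>0)
    f=d["frame"].astype(int);m&=f.min(2)>0
    # exclude the stop plate beyond
    nn,lab,st,_=cv2.connectedComponentsWithStats(m.astype(np.uint8));k=1+st[1:,4].argmax();P=C[lab==k]
    print(n,cv2.minAreaRect((P[:,:2]*1000).astype(np.float32)),len(P))
  hold(.5)
# bystanders: shift against the first picture, same camera
D0=pickle.load(open("d0.pkl","rb"))
for n in ("top","scene"):
    df=cv2.absdiff(D0[n]["frame"],D[n]["frame"]).max(2);cv2.imwrite(f"pics/diff_{n}.png",df)
cv2.imwrite("pics/t8.png",cv2.resize(D["top"]["frame"][180:270,420:530],None,fx=6,fy=6,interpolation=cv2.INTER_CUBIC))
cv2.imwrite("pics/t8f.png",D["top"]["frame"])
C=toL(cloud(D["top"]));m=(C[...,0]>.02)&(C[...,0]<.10)&(abs(C[...,1])<.045)&(C[...,2]<.2)&(C[...,2]>.05)
print("plate",m.sum(),np.polyfit(C[m][:,0],C[m][:,2],1) if m.sum()>20 else "", state()["time"],state()["ft_force"])
E
```

```text
top ((410.107421875, -0.2821083068847656), (109.69964599609375, 111.06462860107422), 0.03980598598718643) 1226
scene ((408.7652587890625, 0.11615753173828125), (111.09320831298828, 111.93096923828125), 89.78462219238281) 637
top ((409.9027099609375, 0.15888214111328125), (110.17219543457031, 110.8638916015625), 0.00011510519834700972) 1213
scene ((408.3535461425781, 0.13561248779296875), (108.72112274169922, 113.23429107666016), 89.7734146118164) 633
plate 609 [-0.14527505  0.13146949] 29.325 [0.27713136 0.58415053 0.24889033]
```

View pics/t8.png

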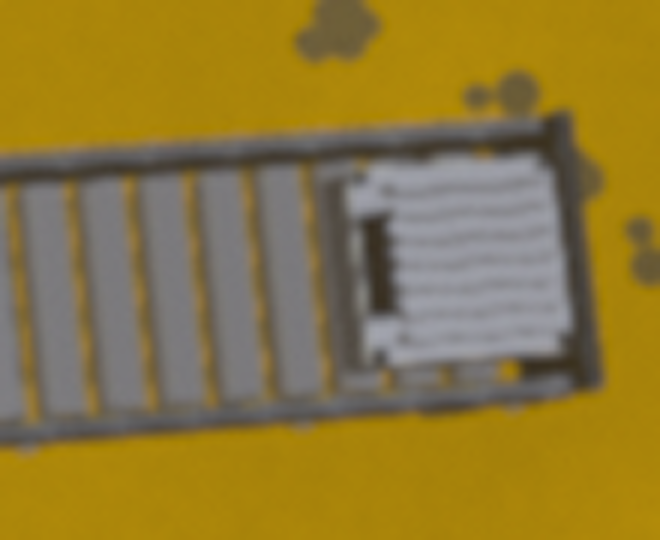

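View pics/diff_scene.png

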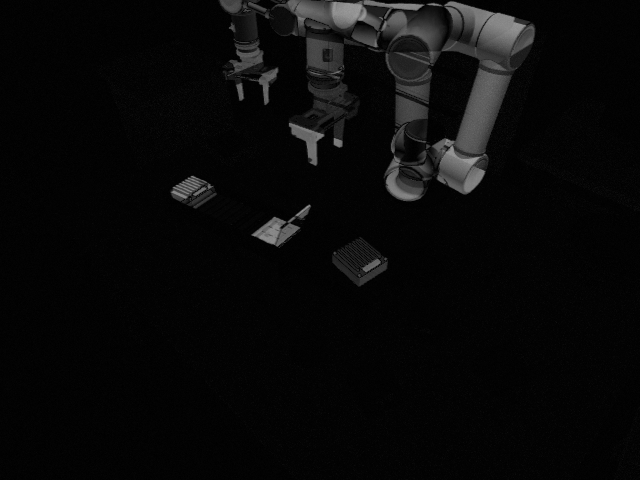

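View pics/t8f.png

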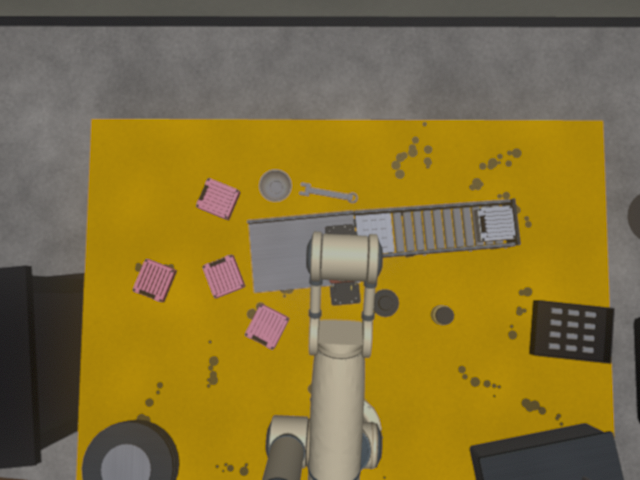

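The depth rectangles picked up parts of the guides (111 mm wide), so they say nothing about squareness. I'll check with a close wrist view.

```bash
python3 - <<'E'
from bench import *
from h import *
import pickle
for p in ((.44,-.03,.33),(.40,-.04,.33),(.36,-.05,.30)):
    try: move_to(L(*p),Q());print(p);break
    except IKError as e: print(e)
hold(.3)
d=get_image("wrist");pickle.dump(d,open("w9.pkl","wb"));cv2.imwrite("pics/w9.png",d["frame"]);print(state()["time"])
E
```

```text
(0.44, -0.03, 0.33)
31.4833
```

View pics/w9.png

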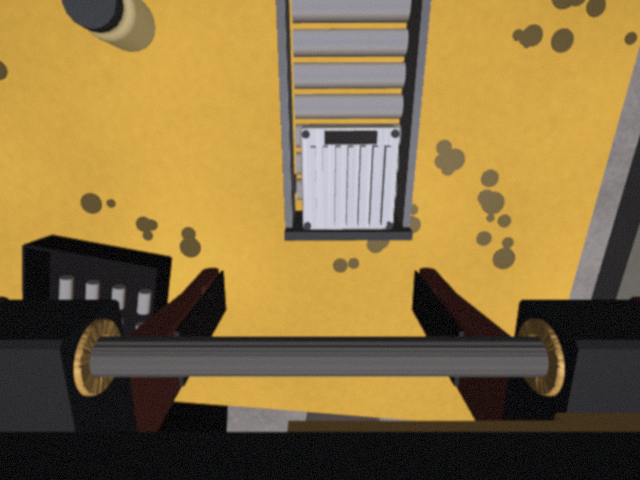

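The four corner screws lie at (306,133), (396,133), (307,226) and (391,226). Both rows are level and parallel to the stop at row 234, so the housing is square against it. The robot is clear, so I'll hand in.

```bash
python3 -c "
from bench import *
print(job_done(),state()['time'])"
```

```text
the job is handed in; nothing more can be done
the job is handed in; nothing more can be done
```

I lowered the bridge plate onto its seat, then fed the housing across it and let it go on the first rollers. It ran down by itself and came to rest against the end stop, and I handed the job in at about 31.5 s.

**How it was done:** I swung the plate over with the closed fingers until the hard stop pushed back with 14 N. The plate then measured 8.0° of slope. I gripped the housing across its outer fins, straightened it, and carried it a few millimetres above the deck and plate between the guides. I released it with its centre about 180 mm past the hinge.

**Last checks:**
- **Housing:** the close wrist view shows it against the stop, with both rows of corner screws parallel to the stop.
- **Plate:** the camera still shows it down after the housing crossed.
- **Bystanders:** the before/after difference of the scene view shows only the arm, plate and housing changed. The arm hides part of that view, but nothing else looks moved in the top view.
- **Robot:** it stands clear of everything, with about 0 N at the wrist when last read, just before the final move to the viewing pose.

**Check that failed:** the depth-based outline of the housing at the stop also picked up the guides (111 mm wide instead of 96). I threw it out and judged squareness from the wrist view instead.

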